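Hook a hanger arm into a slotted tool panel

TASK

Mount the steel hanger arm on the slotted panel. Lift it out of its wooden holder by its back plate, stand it upright on the open bench and let go; then take it again by its arm, press its four hook tabs into the top two rows of slots, push it down until the hooks are fully engaged and the plate sits flat against the panel, and leave it hanging there. Do not knock over the spray can or the oil bottle.

Things in the scene. Friction and masses are not known exactly. Their poses are not given: they have to be found in the camera images.
- bracket: Hanger arm, one L-shaped plain steel piece, 0.3 kg, stands by itself; starts in the holder, 15 mm above the bench. Origin: middle of the lower edge of the plate's back. x: out of the back, the way the tabs point; z up. Plate 100 wide (y), 115 tall, x -8 to 0. Arm 24 wide, z 0 to 42, to x -150, end lip to z 54; thin brace in the corner to x -45, z 77. Mass centre at x -65.
- bracket_plate (a point): Point on the hanger arm in the middle of the plate's 8 mm thickness and width, 100 mm above its underside, 15 mm below the plate's top edge: where to pinch the plate across its thickness. Axes as bracket.
- bracket_arm (a point): Point on the hanger arm in the middle of the arm's 24 mm width, 85 mm in front of the plate's back, 30 mm above the underside: where to pinch the arm across its width. Axes as bracket.
- bracket_tabs (a point): Point on the plate's back between the two upper hook tabs, at the underside of their necks, 85 mm above the underside of the hanger arm; axes as bracket. Tabs 6 wide at y -30 and +30, a lower pair 45 mm below. Each: neck 6 long and 10 tall, then a hook 5 thick (x 6 to 11) reaching 7 mm below and 10 mm above the neck's underside.
- slots_top (a point): Point on the panel's front face mid-way between the two slots of the top row, at their mid height, 240 mm above the bench; x into the panel, z up. Hooked fully in the top two rows, bracket_plate is 4 to 6 mm in front of this point and 2 mm above it; to enter the slots it must be held about 11.5 mm higher than that (4 mm play up and down, 3 mm sideways).
- panel: Fixed slotted panel: upright grey steel sheet 150 wide, 4 thick, 290 tall. Origin on the bench under the middle of its front face; x into the panel, away from the robot. Slots 13 wide, 26 tall, open behind, in columns at y -30 and +30 and four rows with centres at z 105, 150, 195, 240. Base plate 160 wide, 10 high, x -22 to 103.
- holder: Fixed wooden holder. Origin on the bench, 15 mm under the hanger arm's starting origin (within 2 mm), same axes. Base 120 wide, 15 thick, x -163 to 27. Two cheeks 22 thick, 36 apart, x -155 to -15, tops 75 mm above the bench, stand either side of the arm, too close for fingers. The bench at x 0.40 to 0.57 m, y -0.01 to 0.10 m is always clear.
- spray_can: White spray can standing on the bench, 58 diameter, 235 tall, origin at the centre of its underside, z up. A bystander.
- oil_bottle: Small white plastic oil bottle with a red spout, standing by itself on the bench left of the holder, 40 diameter, 105 tall, origin at the centre of its underside, z up. A bystander.

How it is judged:
By the outcome, as a careful person would: the job done as asked, in the order asked, and still so for the second after the job is handed in, with the robot touching nothing.
It also fails if it takes over 54 s, if anything falls off the work surface, if the arm or the gripper's body presses on something with over 40 N, if the wrist force passes 120 N, or if a joint passes its speed limit or range.

ROBOT

A 6-joint arm with a two-finger parallel gripper is mounted at the origin on a cart in front of the work surface, level with it; the furniture and walls round the work are solid. World frame = base frame: x ahead of the robot, y to its left, z up, the work surface at z = 0. Lengths are in m, angles in rad, forces in N, time in s.
With the tool pointing down it reaches from about 0.375 to 0.975 m from the base axis. Payload 3.8 kg.
Tool frame: the origin (TCP) lies at the very end of the fingers, on their centre line; the grasp point (between the pads) lies 19 mm behind it (bot.grip_point_offset is the distance from the TCP to the grasp point, in m); z points along the fingers, x is the direction in which the jaws open and shut, and the axes are right-handed (so a half turn about z gives the same grasp; the last joint's range is limited). The gripper opens to 85 mm and grips with 20 to 120 N. Pads are 22 mm wide; open, the fingers measure 114 mm over their backs; the gripper's body (76 mm by 85 mm) begins 54 mm behind the grasp point. The pads swing forward as they close: fully open they stand 13 mm farther back than shut.
Start: joints at [-1.338, 0.264, 1.604, -0, 1.274, -0.037], TCP at [0.18, -0.651, 0.231] pointing down, gripper open.
Joint ranges: [-2.63, 2.63], [-0.94, 2.18], [0.31, 2.57], [-1.31, 4.45], [0, 2.66], [-2.55, 2.55]. Speed limits (rad/s): [2.57, 2.57, 3.14, 3.14, 3.14, 3.14].

INTERFACE

Orientations are given as a rotation vector (axis times angle).
In Python, from workcell import bot, read_camera gives the robot as it stands.
- The arm moves only by the tool arm_command, never from a script. Its argument "rows" is a list of rows, each an object with "delta_rot": the turn, a rotation vector about the tool's x, y, z in rad, a list of three; "xyz": the shift along the tool's x, y, z in m, a list of three; "gripper": the finger opening in m, from 0 to 0.0854. A call has 1 to 12 rows; each row shifts and turns the commanded pose from where the row before left it, along the tool's axes as they then stand; what a row does not reach is not made up. A row lasts 1/10 s, in which the tool goes at most 50 mm and 8.59 degrees, less where a joint would pass 70% of its speed; a pose out of reach is approached as far as the arm can. A call is refused whole if a number of a shift passes 0.05 or a number of a turn 0.15, either way. A call with a gripper value outside its range is refused whole. The fingers move at their own pace and stop on an object; "force" is the grip in N (left out, the last holds). Time passes only in rows, so rows that do not move let the fingers close. It gives the time, the measured TCP pose, the force and the opening at its end, in the units of the state.
- bot.read_state(): the state, without advancing time (a new reading comes with each control period).
- read_camera(name): name is "side" or "top" or "wrist"; returns a dict with "pixels" (384x512x3 uint8, red, green, blue), "range_z" (384x512 float32, m along the optical axis (not along the pixel's ray), 0 where there is no reading), "intrinsics" (3x3 intrinsics, pixels), "camera_from_world" (4x4, takes a point from world to camera coordinates). Camera axes: x right, y up, looking along -z (the intrinsics and any distortion apply to the point x, -y, -z); pixel columns grow to the right and rows downward; lengths in m; the calibration is good to about 2 mm. A picture is of the moment at which its call begins.
- bot.finish_job(): hands the job in, once; it reports no verdict.
The state is a dict: "time": time; "q": joint angles; "joint_vel": joint speeds; "joint_torque": joint torques, N m; "tool_pos": TCP position; "tcp_rot": TCP orientation; "wrist_force": force on the tool from outside, world axes, zero at the start; "torque": the same for the moment, N m; "width": opening from 0.0 (shut) to 1.0 (fully open).
Only numpy, scipy, OpenCV 4.12 (cv2) and the standard library are available. Lean on these libraries where they do the work, as an engineer would, in place of code of your own. Each camera call takes 0.05 s, during which the arm holds its last target.

## Working session

There is one attempt and no reset: what is moved stays moved. The work goes in short steps, Python scripts to look and compute and a tool call to move; the robot and the scene stay as the last step left them, time stands still between calls to the robot, and variables do not carry over. Pictures are saved under pics/ and viewed, and the job is handed in when it is done.

Besides the shell and the picture viewer there is one more tool, called after "Emit:" in YAML: its name, and indented under it one key for each argument. arm_command: Moves the arm, as the interface text tells. Its arguments: {"type":"object","properties":{"rows":{"type":"array","items":{"type":"object","properties":{"delta_rot":{"type":"array","items":{"type":"number"}},"xyz":{"type":"array","items":{"type":"number"}},"gripper":{"type":"number"}}}},"force":{"type":"number"}},"required":["rows"]}

```bash
ls; mkdir -p pics; python3 - <<'E'
from workcell import bot, read_camera
import cv2, numpy as np
for n in ["side","top","wrist"]:
    c=read_camera(n); cv2.imwrite(f"pics/{n}0.png",c["pixels"][:,:,::-1])
    print(n,c["intrinsics"].tolist(),np.round(c["camera_from_world"],4).tolist(), (c["range_z"]>0).mean())
    np.savez(f"{n}0.npz",**c)
s=bot.read_state();print(s)
E
```

```text
pics
side [[357.292363079333, 0.0, 256.52759088781056], [0.0, 357.292363079333, 186.98038618902316], [0.0, 0.0, 1.0]] [[-0.9848, -0.1736, -0.0073, 0.5606], [0.0981, -0.5904, 0.8011, 0.0316], [-0.1433, 0.7883, 0.5984, -1.1474], [0.0, 0.0, 0.0, 1.0]] 0.9914042154947916
top [[361.03570497634416, 0.0, 257.8597996146716], [0.0, 361.03570497634416, 187.81399350284124], [0.0, 0.0, 1.0]] [[0.1173, -0.9931, -0.0027, 0.2838], [0.9714, 0.1141, 0.208, -0.5763], [-0.2063, -0.027, 0.9781, -0.8971], [0.0, 0.0, 0.0, 1.0]] 0.9962158203125
wrist [[270.8824916186208, 0.0, 250.96826476701725], [0.0, 270.8824916186208, 191.85000554820473], [0.0, 0.0, 1.0]] [[0.2656, -0.9641, -0.004, -0.6735], [0.9243, 0.2558, -0.2831, 0.0367], [0.2739, 0.0715, 0.9591, -0.381], [0.0, 0.0, 0.0, 1.0]] 0.9960123697916666
{'time': 0.15, 'q': array([-1.33790076e+00,  2.64560045e-01,  1.60509110e+00, -4.96182489e-06,
        1.27368944e+00, -3.69116573e-02]), 'joint_vel': array([ 0.00022089, -0.00130155, -0.00073487, -0.00106377, -0.00050554,
       -0.00026534]), 'joint_torque': array([-1.16328961e-04, -5.15904808e+01, -3.67960632e+01, -1.44635796e-04,
        8.04500654e-03,  1.12244217e-05]), 'tool_pos': array([ 0.17977403, -0.65002101,  0.23024491]), 'tcp_rot': array([-2.49915155e+00,  1.90181409e+00,  2.12607290e-03]), 'wrist_force': array([-0.00271075, -0.48278279,  0.51601643]), 'torque': array([ 0.01869003,  0.01737152, -0.01804659]), 'width': 1.0014569009469432}
```

View pics/side0.png

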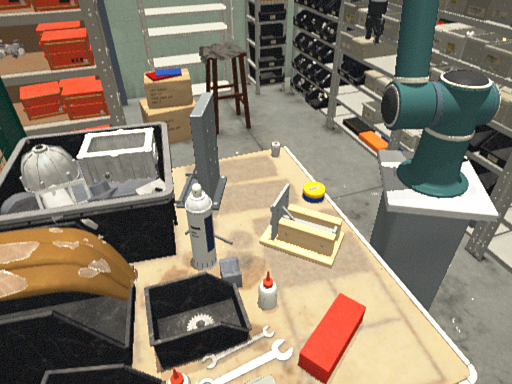

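View pics/top0.png

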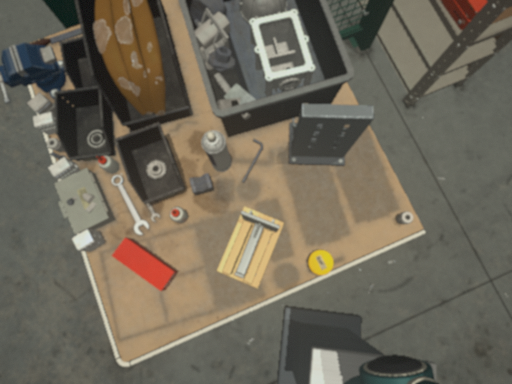

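View pics/wrist0.png

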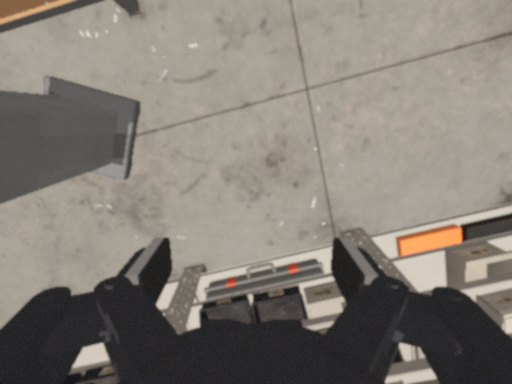

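The side view shows the panel at about (205,140), the can at (202,230), the bracket in its holder at (295,225), and the oil bottle at (267,290). In the top view they are at: panel (335,130), holder (250,245), can (213,145), bottle (178,215).

```bash
cat > h.py <<'E'
import numpy as np, cv2
from scipy.spatial.transform import Rotation as R
def cloud(c):
    K=c["intrinsics"];T=np.linalg.inv(c["camera_from_world"]);z=c["range_z"].astype(float)
    v,u=np.mgrid[:z.shape[0],:z.shape[1]]
    P=np.stack([(u-K[0,2])/K[0,0]*z,-(v-K[1,2])/K[1,1]*z,-z],-1)
    W=P@T[:3,:3].T+T[:3,3]; W[z<=0]=np.nan; return W
def proj(c,p):
    T=c["camera_from_world"];K=c["intrinsics"];q=np.atleast_2d(p)@T[:3,:3].T+T[:3,3]
    return np.stack([K[0,0]*q[:,0]/-q[:,2]+K[0,2],K[1,1]*-q[:,1]/-q[:,2]+K[1,2]],-1)
def ray(c,uv,z):
    T=np.linalg.inv(c["camera_from_world"]);K=c["intrinsics"];uv=np.atleast_2d(uv)
    d=np.stack([(uv[:,0]-K[0,2])/K[0,0],-(uv[:,1]-K[1,2])/K[1,1],-np.ones(len(uv))],-1)@T[:3,:3].T
    o=T[:3,3]; return o+d*((z-o[2])/d[:,2])[:,None]
E
python3 - <<'E'
from h import *
for n,(u0,v0,w,h) in {"top":(120,80,270,220),"side":(160,80,200,240)}.items():
    im=cv2.imread(f"pics/{n}0.png")[v0:v0+h,u0:u0+w]; cv2.imwrite(f"pics/{n}0c.png",cv2.resize(im,None,fx=2.5,fy=2.5,interpolation=cv2.INTER_CUBIC))
c=dict(np.load("top0.npz"));W=cloud(c)
for uv in [(250,200),(300,215),(345,178),(262,218),(250,217),(275,222),(335,108),(335,113),(212,137),(178,213),(250,240),(260,270)]: print(uv,np.round(W[uv[1],uv[0]],4))
E
```

```text
(250, 200) [0.5142 0.3686 0.0026]
(300, 215) [4.889e-01 2.255e-01 1.000e-04]
(345, 178) [0.609  0.1086 0.0008]
(262, 218) [0.4665 0.3294 0.0138]
(250, 217) [0.4511 0.3579 0.1269]
(275, 222) [0.4595 0.2929 0.0153]
(335, 108) [0.6802 0.2019 0.2898]
(335, 113) [0.6684 0.2013 0.2911]
(212, 137) [0.6068 0.4602 0.231 ]
(178, 213) [0.4461 0.5453 0.0759]
(250, 240) [0.4004 0.3533 0.0596]
(260, 270) [0.3279 0.3187 0.0162]
```

View pics/top0c.png

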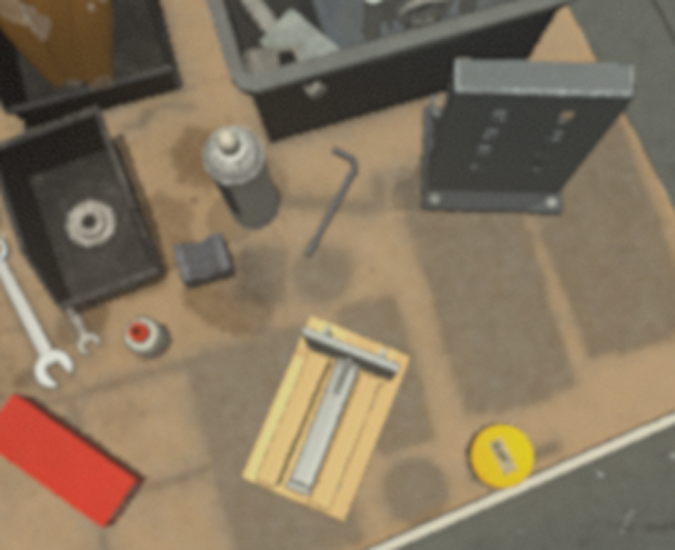

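View pics/side0c.png

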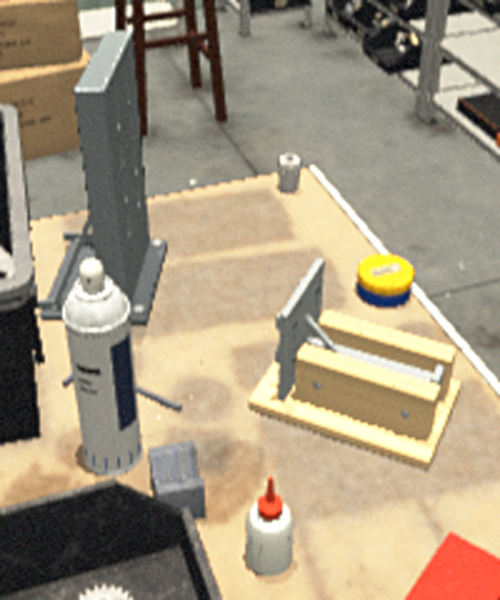

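```bash
python3 - <<'E'
from h import *
def rect(P,name):
    r=cv2.minAreaRect((P[:,:2]*1000).astype(np.float32)); print(name,len(P),np.round(r[0],1),np.round(r[1],1),round(r[2],2),'z',np.round(np.percentile(P[:,2],[2,50,98]),4))
for n in ["top","side"]:
    c=dict(np.load(n+"0.npz"));W=cloud(c).reshape(-1,3);W=W[np.isfinite(W[:,0])]
    x,y,z=W.T
    near=lambda a,b,r:np.hypot(x-a,y-b)<r
    rect(W[near(.67,.2,.12)&(z>.283)&(z<.3)],n+" panel top")
    rect(W[near(.67,.2,.12)&(z>.1)&(z<.283)],n+" panel all")
    rect(W[near(.46,.345,.09)&(z>.12)&(z<.14)],n+" plate top")
    rect(W[near(.46,.345,.09)&(z>.085)&(z<.14)],n+" plate")
    rect(W[near(.38,.345,.13)&(z>.008)&(z<.022)],n+" holder base")
    rect(W[near(.38,.345,.13)&(z>.07)&(z<.08)],n+" cheeks")
    rect(W[near(.607,.46,.07)&(z>.1)&(z<.3)],n+" can")
    rect(W[near(.446,.545,.05)&(z>.02)&(z<.2)],n+" bottle")
E
```

```text
top panel top 1032 [674.9 197. ] [ 31.5 150.2] 4.93 z [0.2846 0.2901 0.2927]
top panel all 2356 [713.2 213.6] [149.  146.1] 19.1 z [0.1047 0.2036 0.2801]
top plate top 151 [448.9 333.9] [98.7  8.3] 75.3 z [0.1226 0.13   0.1331]
top plate 239 [449.6 333.7] [98.7 28.1] 74.06 z [0.0879 0.1285 0.1328]
top holder base 1281 [388.6 353.1] [119.8 189.9] 74.25 z [0.0117 0.0153 0.0191]
top cheeks 1006 [375.3 356.7] [ 88.3 146.7] 75.11 z [0.071  0.0751 0.0787]
top can 692 [629.7 466.8] [92.3 56.1] 5.27 z [0.1071 0.1949 0.2342]
top bottle 219 [447.4 553.9] [37.6 38.4] 50.79 z [0.022  0.0586 0.095 ]
side panel top 352 [675.6 196.2] [ 30.7 151.2] 4.56 z [0.2841 0.2909 0.2924]
side panel all 1615 [712.4 212.1] [146.8 148.4] 20.03 z [0.1048 0.2031 0.2795]
side plate top 136 [449.8 332.9] [101.2   8.4] 75.47 z [0.1205 0.13   0.1327]
side plate 334 [450.9 332.6] [101.1  29.1] 76.09 z [0.0864 0.1142 0.1325]
side holder base 920 [389.8 351.9] [121.3 190.9] 75.09 z [0.0088 0.0156 0.0208]
side cheeks 902 [378.6 357.2] [100.3 152.4] 70.95 z [0.0704 0.0755 0.0784]
side can 1277 [630.3 469.7] [45.2 93. ] 87.58 z [0.1033 0.1747 0.2328]
side bottle 456 [448.1 558.9] [37.9 31.8] 11.89 z [0.0213 0.0559 0.0954]
```

```bash
cat >> h.py <<'E'
def yaw(rv): x=R.from_rotvec(rv).as_matrix()[:,0]; return np.arctan2(x[1],x[0])
E
python3 - <<'E'
from h import *
for n in ["top","side"]:
    c=dict(np.load(n+"0.npz"));Wf=cloud(c);W=Wf.reshape(-1,3);W=W[np.isfinite(W[:,0])]
    T=np.linalg.inv(c["camera_from_world"]); print(n,'cam',T[:3,3].round(3))
    x,y,z=W.T
    if n=="top":
        m=(abs(x-.66)<.035)&(abs(y-.2)<.06)&(z>.06)&(z<.275)
        P=W[m]
        for k in range(5):
            ct=P.mean(0);nv=np.linalg.svd(P-ct,full_matrices=False)[2][2];d=(P-ct)@nv;P=P[abs(d)<max(.0015,1.5*d.std())]
        print("front",len(P),ct.round(4),nv.round(4),d.std(), "yaw",np.degrees(np.arctan2(nv[1],nv[0])))
        # x on plane at z=.24
        for yy in (.14,.2,.25): print(yy, ct[0]-((yy-ct[1])*nv[1]+(.24-ct[2])*nv[2])/nv[0])
        # lateral extent
        yw=np.arctan2(nv[1],nv[0]); yw=yw if abs(yw)<1.5 else yw+np.pi
        m=(abs(x-.66)<.06)&(abs(y-.2)<.12)&(z>.06)&(z<.294);Q=W[m]; D=(Q-ct)@nv; Q=Q[abs(D)<.003]
        ex=np.array([-nv[1],nv[0]])*np.sign(nv[0]); s=Q[:,:2]@(ex/np.linalg.norm(ex)); print("lat",np.percentile(s,[.5,2,50,98,99.5]), len(Q), "top pt lat", np.array([.675,.1966])@ex)
    m=(abs(x-.675)<.08)&(abs(y-.2)<.12)&(z>.286)&(z<.294)
    r=cv2.minAreaRect((W[m][:,:2]*1000).astype(np.float32)); print("ptop",r)
    m=(abs(x-.45)<.06)&(abs(y-.333)<.09)&(z>.125)&(z<.135)
    r=cv2.minAreaRect((W[m][:,:2]*1000).astype(np.float32)); print("plate",r,m.sum())
    # tight can top
    m=(np.hypot(x-.607,y-.46)<.05)&(z>.19)&(z<.24);print("can",W[m].mean(0), W[m][:,:2].min(0),W[m][:,:2].max(0))
c=dict(np.load("wrist0.npz"));T=np.linalg.inv(c["camera_from_world"]);print("wristcam rel tcp",T[:3,3]-np.array([.1798,-.65,.2302]))
E
```

```text
top cam [0.341 0.323 0.998]
front 1445 [0.6604 0.2002 0.1803] [0.9962 0.0871 0.0017] 0.000544816757525998 yaw 4.998916246820598
0.14 0.6655605346115815
0.2 0.6603123583886642
0.25 0.6559388782028998
lat [0.06331047 0.06532127 0.13754836 0.2103235  0.21233226] 2188 top pt lat 0.1370345927918071
ptop ((674.9244995117188, 196.4821319580078), (31.499507904052734, 149.13504028320312), 4.931215286254883)
plate ((448.86834716796875, 333.8949890136719), (98.74796295166016, 8.257452011108398), 75.29812622070312) 142
can [0.60666421 0.46259616 0.2083296 ] [0.58769127 0.4402431 ] [0.63237578 0.4904822 ]
side cam [0.385 1.02  0.665]
ptop ((676.0769653320312, 195.96487426757812), (29.949594497680664, 150.74598693847656), 4.65012264251709)
plate ((449.9404602050781, 332.8675231933594), (101.17023468017578, 8.128201484680176), 75.46536254882812) 111
can [0.60854035 0.47359431 0.20771463] [0.58614711 0.45097076] [0.63544106 0.48977251]
wristcam rel tcp [0.06954775 0.01853204 0.14284792]
```

Emit:
arm_command:
  rows:
    - {"xyz": [-0.024, -0.038, 0]}
    - {"xyz": [-0.024, -0.038, 0]}
    - {"xyz": [-0.024, -0.038, 0]}
    - {"xyz": [-0.024, -0.038, 0]}
    - {"xyz": [-0.024, -0.038, 0]}
    - {"xyz": [-0.024, -0.038, 0]}
    - {"xyz": [-0.024, -0.038, 0]}
    - {"xyz": [-0.024, -0.038, 0]}
    - {"xyz": [-0.024, -0.038, 0]}
    - {"xyz": [-0.045, -0.012, 0]}
    - {"xyz": [-0.045, -0.012, 0]}
    - {"xyz": [-0.045, -0.012, 0]}

```text
invalid input
```

Emit:
arm_command:
  rows:
    - {"xyz": [-0.045, -0.012, 0]}
    - {"xyz": [-0.045, -0.012, 0]}
    - {"xyz": [-0.045, -0.012, 0]}
    - {"xyz": [-0.045, -0.012, 0]}
    - {"xyz": [-0.045, -0.012, 0]}
    - {"delta_rot": [0, 0, -0.148]}
    - {"delta_rot": [0, 0, -0.148]}
    - {"delta_rot": [0, 0, -0.148]}
    - {"delta_rot": [0, 0, -0.148]}
    - {"delta_rot": [0, 0, -0.148]}
    - {"delta_rot": [0, 0, -0.148]}
    - {"delta_rot": [0, 0, -0.148]}

```text
invalid input
```

Emit:
arm_command:
  rows:
    - {"delta_rot": [0, 0, 0], "xyz": [-0.024, -0.038, 0], "gripper": 0.085}

```text
time: 0.25
tool_pos: [0.2075, -0.6197, 0.2304]
tcp_rot: [2.494, -1.907, -0.001]
wrist_force: [1.6, -0.3, 0.2]
width: 0.995
```

Emit:
arm_command:
  rows:
    - {"delta_rot": [0, 0, 0], "xyz": [-0.024, -0.038, 0], "gripper": 0.085}
    - {"delta_rot": [0, 0, 0], "xyz": [-0.024, -0.038, 0], "gripper": 0.085}
    - {"delta_rot": [0, 0, 0], "xyz": [-0.024, -0.038, 0], "gripper": 0.085}
    - {"delta_rot": [0, 0, 0], "xyz": [-0.024, -0.038, 0], "gripper": 0.085}
    - {"delta_rot": [0, 0, 0], "xyz": [-0.024, -0.038, 0], "gripper": 0.085}
    - {"delta_rot": [0, 0, 0], "xyz": [-0.024, -0.038, 0], "gripper": 0.085}
    - {"delta_rot": [0, 0, 0], "xyz": [-0.024, -0.038, 0], "gripper": 0.085}
    - {"delta_rot": [0, 0, 0], "xyz": [-0.024, -0.038, 0], "gripper": 0.085}
    - {"delta_rot": [0, 0, 0], "xyz": [-0.045, -0.012, 0], "gripper": 0.085}
    - {"delta_rot": [0, 0, 0], "xyz": [-0.045, -0.012, 0], "gripper": 0.085}
    - {"delta_rot": [0, 0, 0], "xyz": [-0.045, -0.012, 0], "gripper": 0.085}
    - {"delta_rot": [0, 0, 0], "xyz": [-0.045, -0.012, 0], "gripper": 0.085}

```text
time: 1.45
tool_pos: [0.4498, -0.1631, 0.2309]
tcp_rot: [-2.5, 1.903, 0.001]
wrist_force: [-0.1, 0.1, -0.6]
width: 0.996
```

Emit:
arm_command:
  rows:
    - {"delta_rot": [0, 0, 0], "xyz": [-0.045, -0.012, 0], "gripper": 0.085}
    - {"delta_rot": [0, 0, 0], "xyz": [-0.045, -0.012, 0], "gripper": 0.085}
    - {"delta_rot": [0, 0, 0], "xyz": [-0.045, -0.012, 0], "gripper": 0.085}
    - {"delta_rot": [0, 0, 0], "xyz": [-0.045, -0.012, 0], "gripper": 0.085}
    - {"delta_rot": [0, 0, -0.148], "xyz": [0, 0, 0], "gripper": 0.085}
    - {"delta_rot": [0, 0, -0.148], "xyz": [0, 0, 0], "gripper": 0.085}
    - {"delta_rot": [0, 0, -0.148], "xyz": [0, 0, 0], "gripper": 0.085}
    - {"delta_rot": [0, 0, -0.148], "xyz": [0, 0, 0], "gripper": 0.085}
    - {"delta_rot": [0, 0, -0.148], "xyz": [0, 0, 0], "gripper": 0.085}
    - {"delta_rot": [0, 0, -0.148], "xyz": [0, 0, 0], "gripper": 0.085}
    - {"delta_rot": [0, 0, -0.148], "xyz": [0, 0, 0], "gripper": 0.085}

```text
time: 2.55
tool_pos: [0.4482, 0.0214, 0.231]
tcp_rot: [3.115, -0.405, -0.001]
wrist_force: [1.1, -0.7, 0.1]
width: 0.996
```

Emit:
arm_command:
  rows:
    - {"delta_rot": [0, 0, 0], "xyz": [-0.011, -0.043, 0], "gripper": 0.085}
    - {"delta_rot": [0, 0, 0], "xyz": [-0.011, -0.043, 0], "gripper": 0.085}
    - {"delta_rot": [0, 0, 0], "xyz": [-0.011, -0.043, 0], "gripper": 0.085}
    - {"delta_rot": [0, 0, 0], "xyz": [-0.011, -0.043, 0], "gripper": 0.085}
    - {"delta_rot": [0, 0, 0], "xyz": [-0.011, -0.043, 0], "gripper": 0.085}
    - {"delta_rot": [0, 0, 0], "xyz": [-0.011, -0.043, 0], "gripper": 0.085}
    - {"delta_rot": [0, 0, 0], "xyz": [0, 0, 0], "gripper": 0.085}

```text
time: 3.25
tool_pos: [0.4519, 0.2922, 0.231]
tcp_rot: [-3.113, 0.407, 0.001]
wrist_force: [0.8, -0.1, -0.2]
width: 0.993
```

```bash
cat > plate.py <<'E'
from h import *
from workcell import bot, read_camera
import sys
c=read_camera("wrist");cv2.imwrite(f"pics/{sys.argv[1]}.png",c["pixels"][:,:,::-1]);np.savez(sys.argv[1]+".npz",**c)
s=bot.read_state();print(s["time"],s["tool_pos"],np.degrees(yaw(s["tcp_rot"])))
W=cloud(c).reshape(-1,3);W=W[np.isfinite(W[:,0])];x,y,z=W.T
m=(abs(x-.45)<.06)&(abs(y-.333)<.09)&(z>.125)&(z<.135)
r=cv2.minAreaRect((W[m][:,:2]*1000).astype(np.float32)); print("plate",r,m.sum(),np.median(z[m]))
E
python3 plate.py w1
```

```text
3.3 [0.45181085 0.28975113 0.23078447] -14.943498558351155
plate ((449.13311767578125, 332.4873046875), (98.90753173828125, 8.018806457519531), 74.9461669921875) 995 0.13015956609944593
```

View pics/w1.png

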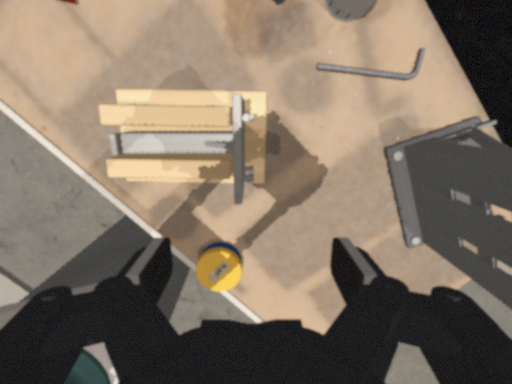

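Emit:
arm_command:
  rows:
    - {"delta_rot": [0, 0, 0], "xyz": [-0.0068, -0.0203, 0], "gripper": 0.085}
    - {"delta_rot": [0, 0, 0], "xyz": [-0.0068, -0.0203, 0], "gripper": 0.085}
    - {"delta_rot": [0, 0, 0], "xyz": [0, 0, 0.044], "gripper": 0.06}
    - {"delta_rot": [0, 0, 0], "xyz": [0, 0, 0.045], "gripper": 0.05}
    - {"delta_rot": [0, 0, 0], "xyz": [0, 0, 0.045], "gripper": 0.04}
    - {"delta_rot": [0, 0, 0], "xyz": [0, 0, 0], "gripper": 0.03}
    - {"delta_rot": [0, 0, 0], "xyz": [0, 0, 0], "gripper": 0.03}
  force: 40

```text
time: 4.0
tool_pos: [0.4495, 0.329, 0.097]
tcp_rot: [3.112, -0.416, -0.003]
wrist_force: [0.7, 0.4, -0.6]
width: 0.352
```

```bash
python3 plate.py w2
```

```text
4.05 [0.45109698 0.33024514 0.09903325] -15.234750947689141
plate ((451.1761169433594, 340.39990234375), (50.712188720703125, 72.22115325927734), 17.683170318603516) 3723 0.13014232282818572
```

View pics/w2.png

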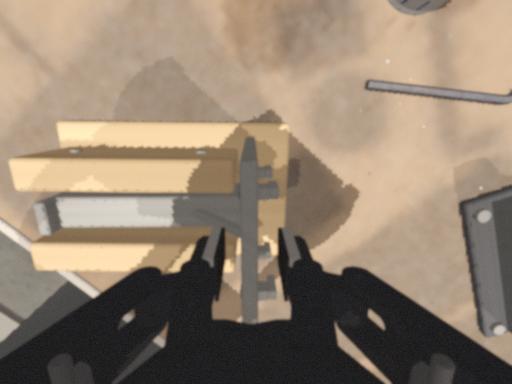

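The plate stands midway between the fingers (plate at column 250, pads at about 215 and 285), with the tabs on the panel side. I'm closing now.

Emit:
arm_command:
  rows:
    - {"delta_rot": [0, 0, 0], "xyz": [0, 0, 0], "gripper": 0.0}
    - {"delta_rot": [0, 0, 0], "xyz": [0, 0, 0], "gripper": 0.0}
    - {"delta_rot": [0, 0, 0], "xyz": [0, 0, 0], "gripper": 0.0}
    - {"delta_rot": [0, 0, 0], "xyz": [0, 0, 0], "gripper": 0.0}
    - {"delta_rot": [0, 0, 0], "xyz": [0, 0, -0.01], "gripper": 0.0}
    - {"delta_rot": [0, 0, 0], "xyz": [0, 0, -0.02], "gripper": 0.0}
    - {"delta_rot": [0, 0, 0], "xyz": [0, 0, 0], "gripper": 0.0}
  force: 110

```text
time: 4.75
tool_pos: [0.4523, 0.3318, 0.1313]
tcp_rot: [-3.11, 0.414, -0.009]
wrist_force: [1.4, 0.6, -2.3]
width: 0.076
```

```bash
python3 - <<'E'
from h import *
from workcell import bot, read_camera
c=read_camera("wrist");cv2.imwrite("pics/w3.png",c["pixels"][:,:,::-1])
c=read_camera("side");cv2.imwrite("pics/s3.png",cv2.resize(c["pixels"][80:320,160:400,::-1],None,fx=2.5,fy=2.5))
print(bot.read_state())
E
```

```text
{'time': 4.85, 'q': array([ 5.88665564e-01,  1.31855808e-01,  1.96040474e+00, -2.49365324e-04,
        1.04665660e+00,  8.53678754e-01]), 'joint_vel': array([ 0.00038901,  0.01888554,  0.02721327,  0.00081085,  0.00293516,
       -0.00018428]), 'joint_torque': array([ 5.32357022e-03, -4.32907140e+01, -3.56322956e+01,  1.30011993e-01,
        6.40567811e-02,  3.45202439e-03]), 'tool_pos': array([0.45070581, 0.33075139, 0.12839027]), 'tcp_rot': array([-3.11248675,  0.41465867, -0.00337869]), 'wrist_force': array([ 0.7583405 , -0.10472999, -3.63727125]), 'torque': array([-0.02170955, -0.20267293,  0.00903999]), 'width': 0.06999378831245773}
```

View pics/w3.png

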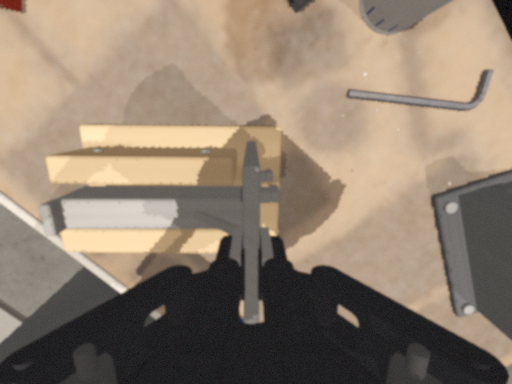

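View pics/s3.png

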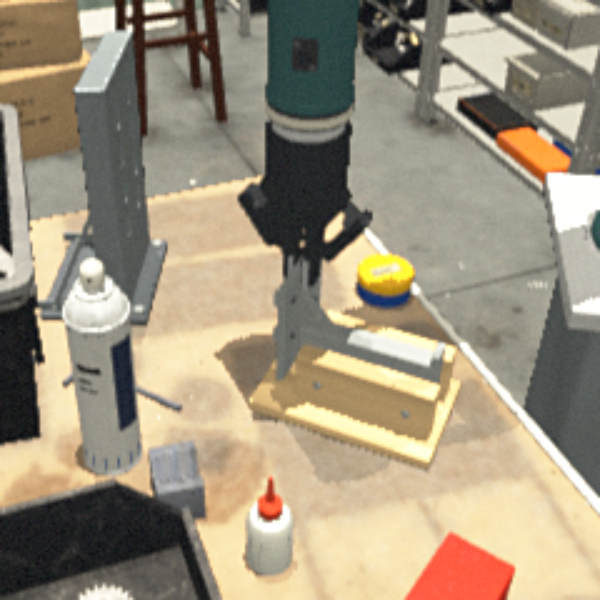

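Emit:
arm_command:
  rows:
    - {"delta_rot": [0, 0, 0], "xyz": [0, 0, -0.035], "gripper": 0.0}
    - {"delta_rot": [0, 0, 0], "xyz": [0, 0, -0.04], "gripper": 0.0}
    - {"delta_rot": [0, 0, 0], "xyz": [0.012, 0.018, 0], "gripper": 0.0}
    - {"delta_rot": [0, 0, 0], "xyz": [0.023, 0.032, 0], "gripper": 0.0}
    - {"delta_rot": [0, 0, 0], "xyz": [0.023, 0.032, 0], "gripper": 0.0}
    - {"delta_rot": [0, 0, 0], "xyz": [0.023, 0.032, 0], "gripper": 0.0}
    - {"delta_rot": [0, 0, 0], "xyz": [0.023, 0.032, 0], "gripper": 0.0}
    - {"delta_rot": [0, 0, 0], "xyz": [0.023, 0.032, 0], "gripper": 0.0}
    - {"delta_rot": [0, 0, 0], "xyz": [0.023, 0.032, 0], "gripper": 0.0}
    - {"delta_rot": [0, 0, 0], "xyz": [0.023, 0.032, 0], "gripper": 0.0}
    - {"delta_rot": [0, 0, 0], "xyz": [0, 0, 0], "gripper": 0.0}
  force: 110

```text
time: 5.95
tool_pos: [0.5545, 0.047, 0.2012]
tcp_rot: [3.111, -0.421, 0.0]
wrist_force: [0.2, 1.4, -2.8]
width: 0.075
```

Emit:
arm_command:
  rows:
    - {"delta_rot": [0, 0, -0.09], "xyz": [0, 0, 0], "gripper": 0.0}
    - {"delta_rot": [0, 0, -0.09], "xyz": [0, 0, 0.02], "gripper": 0.0}
    - {"delta_rot": [0, 0, -0.09], "xyz": [0, 0, 0.02], "gripper": 0.0}
    - {"delta_rot": [0, 0, -0.08], "xyz": [0, 0, 0.02], "gripper": 0.0}
    - {"delta_rot": [0, 0, 0], "xyz": [0, 0, 0.02], "gripper": 0.0}
    - {"delta_rot": [0, 0, 0], "xyz": [0, 0, 0], "gripper": 0.0}
    - {"delta_rot": [0, 0, 0], "xyz": [0, 0, 0], "gripper": 0.0}
  force: 110

```text
time: 6.65
tool_pos: [0.5526, 0.0519, 0.1215]
tcp_rot: [-3.139, -0.134, 0.004]
wrist_force: [0.8, -0.2, -3.4]
width: 0.073
```

```bash
cat > st.py <<'E'
from h import *
from workcell import bot, read_camera
import sys
n=sys.argv[1]
for cam in sys.argv[2:]:
    c=read_camera(cam);np.savez(f"{cam}_{n}.npz",**c)
    cv2.imwrite(f"pics/{cam}_{n}.png",c["pixels"][:,:,::-1])
s=bot.read_state()
print(round(s["time"],2),s["tool_pos"].round(4),"yaw",np.degrees(yaw(s["tcp_rot"])).round(2),"z",R.from_rotvec(s["tcp_rot"]).as_matrix()[:,2].round(4),"F",s["wrist_force"].round(2),"M",s["torque"].round(3),"w",s["width"].round(3),"q",s["q"].round(2))
E
python3 st.py 4 side wrist
```

```text
Traceback (most recent call last):
  File "st.py", line 9, in <module>
    print(round(s["time"],2),s["tool_pos"].round(4),"yaw",np.degrees(yaw(s["tcp_rot"])).round(2),"z",R.from_rotvec(s["tcp_rot"]).as_matrix()[:,2].round(4),"F",s["wrist_force"].round(2),"M",s["torque"].round(3),"w",s["width"].round(3),"q",s["q"].round(2))
                                                                                                                                                                                                                      ^^^^^^^^^^^^^^^^
AttributeError: 'float' object has no attribute 'round'
```

View pics/side_4.png

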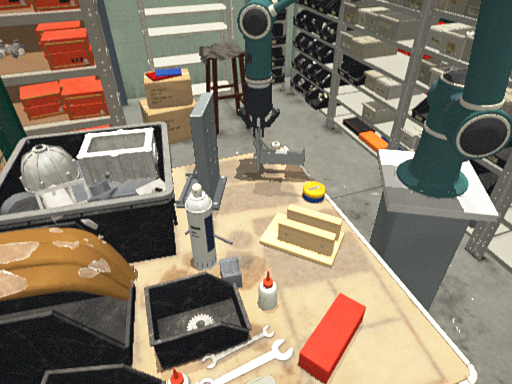

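View pics/wrist_4.png

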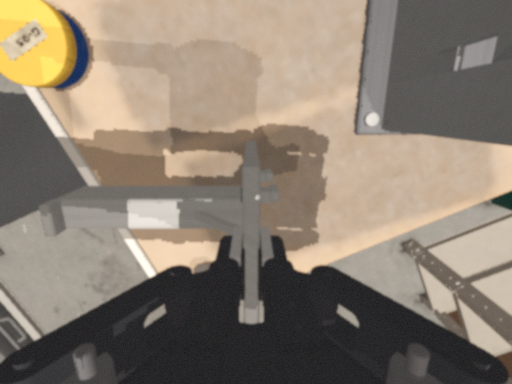

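The bracket hangs level in the grip (side view, around (275,155)) over clear bench. I'm lowering it now.

Emit:
arm_command:
  rows:
    - {"delta_rot": [0, 0, 0], "xyz": [0, 0, 0.018], "gripper": 0.0}
    - {"delta_rot": [0, 0, 0], "xyz": [0, 0, 0.016], "gripper": 0.0}
    - {"delta_rot": [0, 0, 0], "xyz": [0, 0, 0], "gripper": 0.0}
    - {"delta_rot": [0, 0, 0], "xyz": [0, 0, 0.002], "gripper": 0.0}
    - {"delta_rot": [0, 0, 0], "xyz": [0, 0, 0.001], "gripper": 0.0}
  force: 110

```text
time: 7.25
tool_pos: [0.5547, 0.0516, 0.0867]
tcp_rot: [-3.139, -0.133, -0.004]
wrist_force: [-0.4, 0.8, -3.5]
width: 0.07
```

```bash
sed -i 's/s\["width"\].round(3)/round(s["width"],3)/' st.py; python3 st.py 5
```

```text
7.25 [0.5547 0.0516 0.0867] yaw 4.87 z [ 2.5e-03  2.0e-04 -1.0e+00] F [-0.39  0.84 -3.5 ] M [ 0.019 -0.18   0.044] w 0.07 q [ 0.05  0.18  2.    0.    0.97 -0.04]
```

Emit:
arm_command:
  rows:
    - {"delta_rot": [0, 0, 0], "xyz": [0, 0, 0.001], "gripper": 0.0}
    - {"delta_rot": [0, 0, 0], "xyz": [0, 0, 0.001], "gripper": 0.0}
    - {"delta_rot": [0, 0, 0], "xyz": [0, 0, 0], "gripper": 0.0}

```text
time: 7.55
tool_pos: [0.5551, 0.0513, 0.0859]
tcp_rot: [3.138, 0.133, 0.005]
wrist_force: [-1.7, -1.1, 6.3]
width: 0.07
```

Emit:
arm_command:
  rows:
    - {"delta_rot": [0, 0, 0], "xyz": [0, 0, 0.001], "gripper": 0.0}
    - {"delta_rot": [0, 0, 0], "xyz": [0, 0, 0], "gripper": 0.0}

```text
time: 7.75
tool_pos: [0.5554, 0.0513, 0.0859]
tcp_rot: [3.138, 0.133, 0.006]
wrist_force: [-3.7, -2.2, 12.1]
width: 0.075
```

Emit:
arm_command:
  rows:
    - {"delta_rot": [0, 0, 0], "xyz": [0, 0, -0.001], "gripper": 0.0}
    - {"delta_rot": [0, 0, 0], "xyz": [0, 0, 0], "gripper": 0.02}
    - {"delta_rot": [0, 0, 0], "xyz": [0, 0, 0], "gripper": 0.03}
    - {"delta_rot": [0, 0, 0], "xyz": [0, 0, 0], "gripper": 0.04}
    - {"delta_rot": [0, 0, 0], "xyz": [0, 0, 0], "gripper": 0.04}
    - {"delta_rot": [0, 0, 0], "xyz": [0, 0, -0.03], "gripper": 0.04}
    - {"delta_rot": [0, 0, 0], "xyz": [0, 0, -0.045], "gripper": 0.05}
    - {"delta_rot": [0, 0, 0], "xyz": [0, 0, -0.045], "gripper": 0.06}
    - {"delta_rot": [0, 0, 0], "xyz": [0, 0, -0.02], "gripper": 0.06}
    - {"delta_rot": [0, 0, 0], "xyz": [0, 0, 0], "gripper": 0.06}
  force: 60

```text
time: 8.75
tool_pos: [0.5564, 0.0517, 0.228]
tcp_rot: [-3.139, -0.134, -0.013]
wrist_force: [0.7, 0.2, 0.6]
width: 0.703
```

```bash
python3 st.py 6 side top wrist
python3 - <<'E'
from h import *
for n in ["top","wrist","side"]:
    c=dict(np.load(n+"_6.npz"));W=cloud(c).reshape(-1,3);W=W[np.isfinite(W[:,0])];x,y,z=W.T
    m=(abs(x-.555)<.03)&(abs(y-.05)<.06)&(z>.108)&(z<.12)
    if m.sum()>10: r=cv2.minAreaRect((W[m][:,:2]*1000).astype(np.float32)); print(n,r,m.sum(),np.median(z[m]))
    m=(abs(x-.47)<.06)&(abs(y-.045)<.04)&(z>.035)&(z<.049)
    if m.sum()>10: r=cv2.minAreaRect((W[m][:,:2]*1000).astype(np.float32)); print(n,"arm",r,m.sum(),np.median(z[m]))
E
```

```text
8.9 [0.5525 0.0514 0.2216] yaw 4.87 z [-2.5e-03 -1.0e-04 -1.0e+00] F [-0.03  0.29 -0.79] M [-0.026  0.     0.095] w 0.697 q [ 0.05  0.05  1.87  0.    1.23 -0.04]
top ((554.1705932617188, 54.83766174316406), (8.43048095703125, 97.81287384033203), 5.056189060211182) 131 0.11441818145696381
top arm ((471.3071594238281, 47.11518859863281), (119.46392822265625, 24.575939178466797), 4.696798801422119) 396 0.041713652993873696
wrist ((554.398681640625, 51.29914093017578), (7.635244369506836, 99.9124526977539), 5.11685037612915) 834 0.11501308778330266
wrist arm ((470.7684631347656, 44.8121223449707), (119.67046356201172, 23.43702507019043), 5.031483173370361) 1810 0.0420705203501974
side ((555.8973999023438, 50.12162780761719), (8.259145736694336, 101.95820617675781), 5.231367588043213) 52 0.11566482387282828
side arm ((471.13104248046875, 45.5465202331543), (116.56950378417969, 26.13490104675293), 5.3039374351501465) 208 0.04242764111485342
```

View pics/side_6.png

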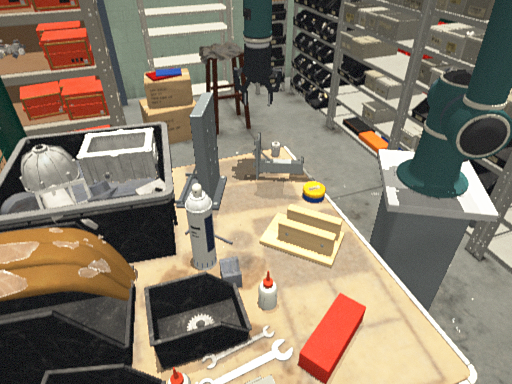

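View pics/wrist_6.png

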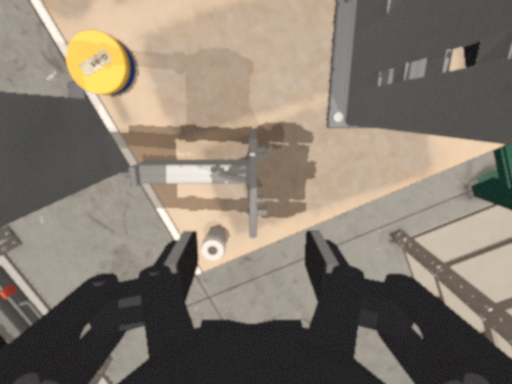

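The bracket stands by itself on the bench (side view (275,165)). The wrist view gives the plate centre at (0.554,0.051), yaw 5.1°, top edge 115 mm. Next I'll take the arm crosswise.

Emit:
arm_command:
  rows:
    - {"delta_rot": [0, 0, 0], "xyz": [-0.04, 0, 0], "gripper": 0.06}
    - {"delta_rot": [0, 0, -0.143], "xyz": [-0.04, 0, 0], "gripper": 0.06}
    - {"delta_rot": [0, 0, -0.143], "xyz": [0, 0, 0], "gripper": 0.06}
    - {"delta_rot": [0, 0, -0.143], "xyz": [0, 0, 0], "gripper": 0.06}
    - {"delta_rot": [0, 0, -0.143], "xyz": [0, 0, 0], "gripper": 0.06}
    - {"delta_rot": [0, 0, -0.143], "xyz": [0, 0, 0], "gripper": 0.06}
    - {"delta_rot": [0, 0, -0.143], "xyz": [0, 0, 0], "gripper": 0.06}
    - {"delta_rot": [0, 0, -0.143], "xyz": [0, 0, 0], "gripper": 0.06}
    - {"delta_rot": [0, 0, -0.143], "xyz": [0, 0, 0], "gripper": 0.06}
    - {"delta_rot": [0, 0, -0.143], "xyz": [0, 0, 0], "gripper": 0.06}
    - {"delta_rot": [0, 0, -0.143], "xyz": [0, 0, 0], "gripper": 0.06}
    - {"delta_rot": [0, 0, -0.145], "xyz": [0, 0, 0], "gripper": 0.06}

```text
time: 10.1
tool_pos: [0.4721, 0.0446, 0.2203]
tcp_rot: [-2.111, -2.322, 0.006]
wrist_force: [-0.3, 0.2, -0.5]
width: 0.703
```

Emit:
arm_command:
  rows:
    - {"delta_rot": [0, 0, 0], "xyz": [0, 0, 0], "gripper": 0.06}
    - {"delta_rot": [0, 0, 0], "xyz": [0, 0, 0], "gripper": 0.06}

```text
time: 10.3
tool_pos: [0.4727, 0.0447, 0.2214]
tcp_rot: [-2.123, -2.313, 0.004]
wrist_force: [-0.2, -1.0, 0.8]
width: 0.703
```

```bash
python3 st.py 7 wrist
python3 - <<'E'
from h import *
c=dict(np.load("wrist_7.npz"));W=cloud(c).reshape(-1,3);W=W[np.isfinite(W[:,0])];x,y,z=W.T
for nm,a,b,ra,rb,z0,z1 in [("plate",.555,.05,.03,.06,.108,.12),("arm",.47,.045,.06,.04,.035,.049)]:
    m=(abs(x-a)<ra)&(abs(y-b)<rb)&(z>z0)&(z<z1)
    if m.sum()>10: print(nm,cv2.minAreaRect((W[m][:,:2]*1000).astype(np.float32)),m.sum())
from workcell import bot
for i in range(1): s=bot.read_state();print(s["tool_pos"])
E
```

```text
10.35 [0.473  0.0447 0.2218] yaw 94.94 z [-2.6e-03 -1.0e-04 -1.0e+00] F [-1.03  0.62  0.62] M [ 0.006 -0.019 -0.001] w 0.703 q [ 0.04 -0.11  2.03  0.    1.23 -1.62]
plate ((554.1119995117188, 49.96564865112305), (8.948880195617676, 99.49710083007812), 4.643208980560303) 943
arm ((469.8254089355469, 42.63147735595703), (121.74729919433594, 23.45256996154785), 5.359289646148682) 1736
[0.47296277 0.04467119 0.22183931]
```

View pics/wrist_7.png

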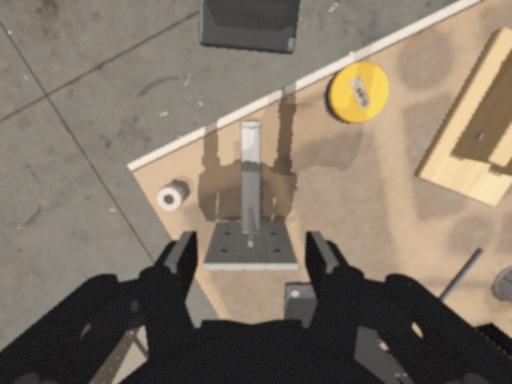

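Emit:
arm_command:
  rows:
    - {"delta_rot": [0, 0, 0], "xyz": [0, 0, 0.045], "gripper": 0.06}
    - {"delta_rot": [0, 0, 0], "xyz": [0, 0, 0.05], "gripper": 0.06}
    - {"delta_rot": [0, 0, 0], "xyz": [0, 0, 0.05], "gripper": 0.06}
    - {"delta_rot": [0, 0, 0], "xyz": [0, 0, 0.035], "gripper": 0.06}
    - {"delta_rot": [0, 0, 0], "xyz": [0, 0, 0.015], "gripper": 0.05}
    - {"delta_rot": [0, 0, 0], "xyz": [0, 0, 0.013], "gripper": 0.045}
    - {"delta_rot": [0, 0, 0], "xyz": [0, 0, 0], "gripper": 0.045}

```text
time: 11.05
tool_pos: [0.4722, 0.0446, 0.0135]
tcp_rot: [-2.12, -2.315, 0.004]
wrist_force: [-0.8, 0.3, -0.3]
width: 0.527
```

```bash
python3 st.py 8 wrist
```

```text
11.1 [0.4734 0.0447 0.0148] yaw 95.06 z [-1.3e-03 -1.0e-04 -1.0e+00] F [-0.51  0.33  0.25] M [-0.044  0.014 -0.04 ] w 0.524 q [ 0.04  0.14  2.2  -0.    0.8  -1.62]
```

View pics/wrist_8.png

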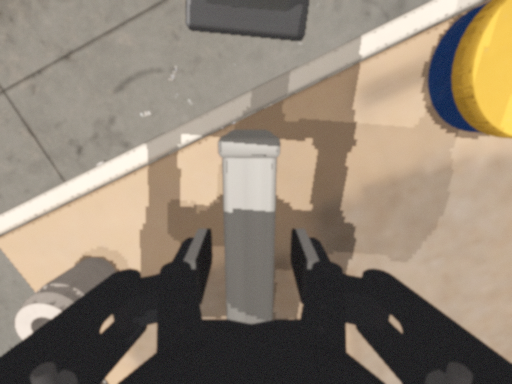

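The arm lies midway between the pads (arm at column 250, pads at 205 and 298). I'm closing now.

Emit:
arm_command:
  rows:
    - {"delta_rot": [0, 0, 0], "xyz": [0, 0, 0.002], "gripper": 0.035}
    - {"delta_rot": [0, 0, 0], "xyz": [0, 0, 0], "gripper": 0.0}
    - {"delta_rot": [0, 0, 0], "xyz": [0, 0, 0], "gripper": 0.0}
    - {"delta_rot": [0, 0, 0], "xyz": [0, 0, 0], "gripper": 0.0}
    - {"delta_rot": [0, 0, 0], "xyz": [0, 0, 0], "gripper": 0.0}
  force: 115

```text
time: 11.6
tool_pos: [0.4753, 0.0447, 0.0149]
tcp_rot: [2.119, 2.317, 0.003]
wrist_force: [-1.1, -0.5, 6.6]
width: 0.256
```

Emit:
arm_command:
  rows:
    - {"delta_rot": [0, 0, 0], "xyz": [0, 0, -0.01], "gripper": 0.0}
    - {"delta_rot": [0, 0, 0], "xyz": [0, 0, -0.03], "gripper": 0.0}
    - {"delta_rot": [0, 0, 0], "xyz": [0, 0, -0.045], "gripper": 0.0}
    - {"delta_rot": [0, 0, 0], "xyz": [0, 0, -0.04], "gripper": 0.0}
    - {"delta_rot": [0, 0, 0], "xyz": [0, 0, -0.03], "gripper": 0.0}
    - {"delta_rot": [0, 0, 0], "xyz": [0, 0, 0], "gripper": 0.0}
    - {"delta_rot": [0, 0, 0], "xyz": [0, 0, 0], "gripper": 0.0}
  force: 115

```text
time: 12.3
tool_pos: [0.4736, 0.0447, 0.1684]
tcp_rot: [2.12, 2.318, 0.001]
wrist_force: [0.0, -0.1, -4.2]
width: 0.26
```

```bash
python3 st.py 9 side wrist top
cat > br.py <<'E'
from h import *
import sys
n=sys.argv[1]; ax,ay,zt=map(float,sys.argv[2:5])   # rough plate centre, plate top z
for cam in sys.argv[5:]:
    c=dict(np.load(f"{cam}_{n}.npz"));W=cloud(c).reshape(-1,3);W=W[np.isfinite(W[:,0])];x,y,z=W.T
    m=(abs(x-ax)<.03)&(abs(y-ay)<.06)&(z>zt-.007)&(z<zt+.006)
    if m.sum()>10: print(cam,cv2.minAreaRect((W[m][:,:2]*1000).astype(np.float32)),m.sum(),"ztop",np.percentile(z[m],[50,90]).round(4))
    else: print(cam,"few",m.sum())
E
python3 br.py 9 .555 .05 .269 side wrist top
```

```text
12.45 [0.4717 0.0446 0.1657] yaw 95.11 z [-4.9e-03 -2.0e-04 -1.0e+00] F [-0.25  0.38 -3.62] M [0.019 0.059 0.017] w 0.26 q [ 0.04 -0.07  2.09  0.    1.12 -1.62]
side ((553.91943359375, 52.096473693847656), (7.982898712158203, 101.59999084472656), 4.366902828216553) 50 ztop [0.269  0.2702]
wrist few 0
top ((551.2174682617188, 58.70295715332031), (8.627668380737305, 89.74850463867188), 4.690305709838867) 168 ztop [0.2649 0.2665]
```

View pics/side_9.png

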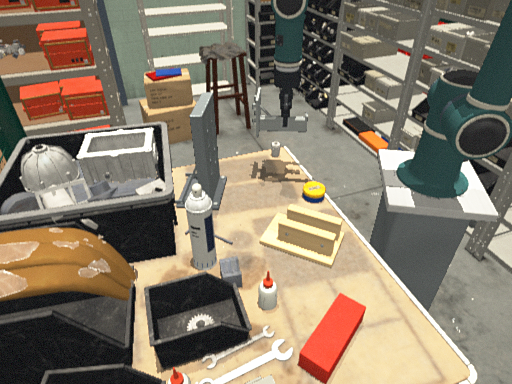

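View pics/wrist_9.png

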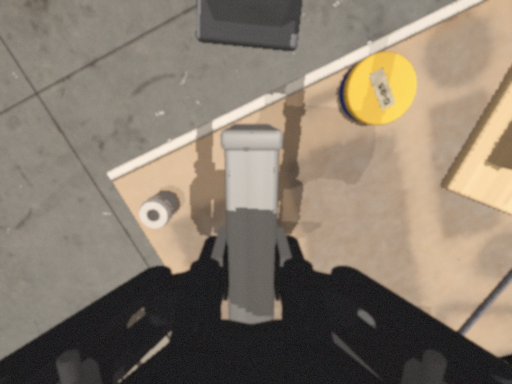

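Emit:
arm_command:
  rows:
    - {"delta_rot": [0, 0, 0], "xyz": [0.02, 0, 0], "gripper": 0.0}
    - {"delta_rot": [0, 0, 0], "xyz": [0.038, 0, 0], "gripper": 0.0}
    - {"delta_rot": [0, 0, 0], "xyz": [0.038, 0, 0], "gripper": 0.0}
    - {"delta_rot": [0, 0, 0], "xyz": [0.038, 0.02, 0], "gripper": 0.0}
    - {"delta_rot": [0, 0, 0], "xyz": [0, 0.03, 0], "gripper": 0.0}
    - {"delta_rot": [0, 0, 0], "xyz": [0, 0.029, 0], "gripper": 0.0}
    - {"delta_rot": [0, 0, 0], "xyz": [0, 0, 0], "gripper": 0.0}
    - {"delta_rot": [0, 0, 0], "xyz": [0, 0, 0], "gripper": 0.0}

```text
time: 13.25
tool_pos: [0.5393, 0.1848, 0.1657]
tcp_rot: [-2.119, -2.316, 0.007]
wrist_force: [-0.6, -0.2, -3.3]
width: 0.256
```

```bash
python3 st.py 10 side top; python3 br.py 10 .621 .192 .268 side top
python3 - <<'E'
from h import *
for n in ["side","top"]:
    c=dict(np.load(n+"_10.npz")); im=c["pixels"][:,:,::-1]
    u,v=proj(c,[.63,.19,.2])[0].astype(int); u=max(80,u);v=max(75,v)
    cv2.imwrite(f"pics/{n}_10c.png",cv2.resize(im[v-75:v+75,u-80:u+80],None,fx=5,fy=4,interpolation=cv2.INTER_CUBIC) if 0 else cv2.resize(im[v-70:v+70,u-80:u+80],None,fx=4,fy=4,interpolation=cv2.INTER_CUBIC)); print(n,u-80,v-70)
E
```

```text
13.35 [0.5387 0.1846 0.1663] yaw 95.1 z [-0.0041 -0.0011 -1.    ] F [ 0.06 -0.04 -4.21] M [-0.065  0.066 -0.047] w 0.262 q [ 0.29  0.12  1.9   0.    1.13 -1.37]
side ((620.0309448242188, 193.2329559326172), (7.915804862976074, 99.9258041381836), 5.121498107910156) 67 ztop [0.2656 0.2669]
top ((614.9640502929688, 232.54978942871094), (8.023879051208496, 21.81511688232422), 3.9164230823516846) 47 ztop [0.2652 0.2669]
side 141 64
top 250 75
```

View pics/side_10c.png

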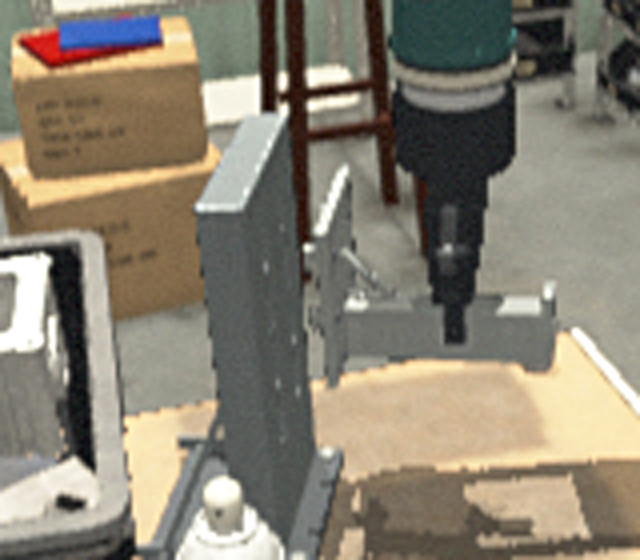

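View pics/top_10c.png

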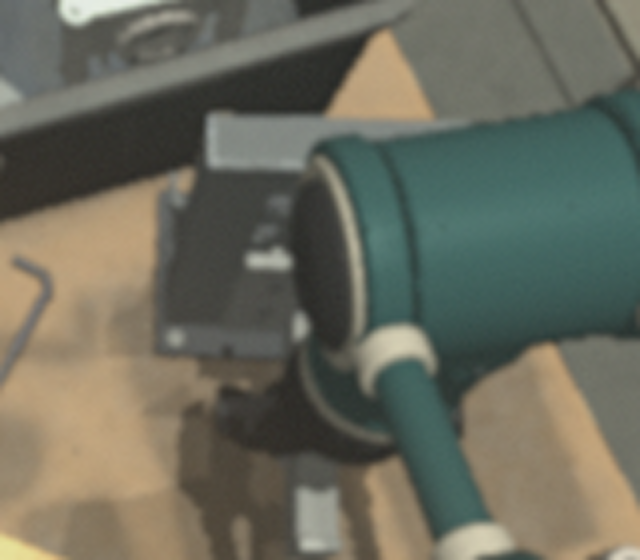

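```bash
cat > tilt.py <<'E'
from h import *
import sys
n=sys.argv[1]; ax,ay=map(float,sys.argv[2:4])
c=dict(np.load(f"side_{n}.npz"));W=cloud(c).reshape(-1,3);W=W[np.isfinite(W[:,0])]
th=np.radians(5);nn=np.array([np.cos(th),np.sin(th)]);ee=np.array([-nn[1],nn[0]])
d=W[:,:2]-[ax,ay];a=d@nn;b=d@ee;z=W[:,2]
# end face of plate (+y end): b~.05
m=(abs(b-.05)<.004)&(abs(a)<.012)&(z>.13)&(z<.275)
print("end face n",m.sum())
for z0 in np.arange(.15,.27,.015):
    k=m&(z>z0)&(z<z0+.015)
    if k.sum()>3: print(round(z0+.0075,4),"a mid",np.median(a[k]).round(4),"rng",np.percentile(a[k],[5,95]).round(4),k.sum(), "b",np.median(b[k]).round(4))
# arm +y side / top
m=(a<-.02)&(a>-.15)&(abs(b)<.02)&(z>.1)&(z<.23)
for a0 in np.arange(-.145,-.02,.02):
    k=m&(a>a0)&(a<a0+.02)
    if k.sum()>5: print("arm a",round(a0+.01,3),"z 2/98",np.percentile(z[k],[2,98]).round(4),"b",np.percentile(b[k],[50,95]).round(4),k.sum())
# panel front & slots left side face
c0=W
E
python3 tilt.py 10 .6205 .193
```

```text
end face n 120
0.1575 a mid -0.0011 rng [-0.0053  0.0025] 12 b 0.0474
0.1725 a mid -0.0009 rng [-0.0041  0.0018] 14 b 0.0489
0.1875 a mid -0.0015 rng [-0.0044  0.0032] 15 b 0.0479
0.2025 a mid -0.0002 rng [-0.005   0.0027] 15 b 0.0479
0.2175 a mid -0.0015 rng [-0.004   0.0016] 16 b 0.0483
0.2325 a mid 0.0003 rng [-0.0033  0.0032] 16 b 0.0479
0.2475 a mid -0.0007 rng [-0.0031  0.0022] 15 b 0.0485
0.2625 a mid 0.0004 rng [-0.004   0.0034] 17 b 0.0478
arm a -0.135 z 2/98 [0.154  0.2061] b [0.0096 0.0121] 140
arm a -0.115 z 2/98 [0.1551 0.195 ] b [0.0093 0.0125] 118
arm a -0.095 z 2/98 [0.1552 0.209 ] b [0.0101 0.0168] 121
arm a -0.075 z 2/98 [0.1537 0.1958] b [0.0113 0.0186] 67
arm a -0.055 z 2/98 [0.1535 0.1943] b [0.0097 0.0128] 119
arm a -0.035 z 2/98 [0.1533 0.207 ] b [0.0095 0.0128] 135
arm a -0.015 z 2/98 [0.1559 0.2146] b [0.0097 0.012 ] 36
```

Emit:
arm_command:
  rows:
    - {"delta_rot": [0, 0, 0], "xyz": [0, 0.01, -0.002], "gripper": 0.0}
    - {"delta_rot": [0, 0, 0], "xyz": [0, 0.01, 0], "gripper": 0.0}
    - {"delta_rot": [0, 0, 0], "xyz": [0, 0.003, 0], "gripper": 0.0}
    - {"delta_rot": [0, 0, 0], "xyz": [0, 0, 0], "gripper": 0.0}
    - {"delta_rot": [0, 0, 0], "xyz": [0, 0.002, 0], "gripper": 0.0}
    - {"delta_rot": [0, 0, 0], "xyz": [0, 0.002, 0], "gripper": 0.0}
    - {"delta_rot": [0, 0, 0], "xyz": [0, 0.001, 0], "gripper": 0.0}
    - {"delta_rot": [0, 0, 0], "xyz": [0, 0, 0], "gripper": 0.0}

```text
time: 14.15
tool_pos: [0.5684, 0.1877, 0.1702]
tcp_rot: [-2.12, -2.318, 0.0]
wrist_force: [-0.3, 0.3, -2.8]
width: 0.26
```

```bash
python3 st.py 11 side; python3 - <<'E'
from h import *
c=dict(np.load("side_11.npz")); im=c["pixels"][:,:,::-1]
cv2.imwrite("pics/side_11c.png",cv2.resize(im[85:185,170:290],None,fx=6,fy=6,interpolation=cv2.INTER_CUBIC))
E
```

```text
14.2 [0.5684 0.1877 0.1703] yaw 95.11 z [-1.e-04 -0.e+00 -1.e+00] F [ 0.61 -0.24 -2.31] M [ 0.004  0.048 -0.003] w 0.265 q [ 0.28  0.17  1.84  0.    1.14 -1.38]
```

View pics/side_11c.png

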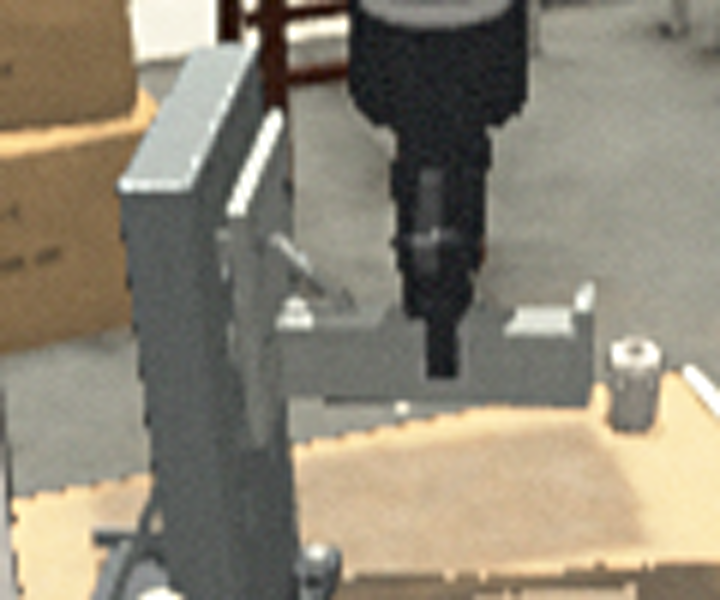

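The hooks have apparently started into the slots and there is no contact force. I'm going on in small steps.

Emit:
arm_command:
  rows:
    - {"delta_rot": [0, 0, 0], "xyz": [0, 0.002, 0], "gripper": 0.0}
    - {"delta_rot": [0, 0, 0], "xyz": [0, 0.002, 0], "gripper": 0.0}
    - {"delta_rot": [0, 0, 0], "xyz": [0, 0, 0], "gripper": 0.0}

```text
time: 14.5
tool_pos: [0.5728, 0.1881, 0.1703]
tcp_rot: [2.12, 2.318, 0.0]
wrist_force: [-0.2, -0.6, -3.0]
width: 0.261
```

Emit:
arm_command:
  rows:
    - {"delta_rot": [0, 0, 0], "xyz": [0, 0.002, 0], "gripper": 0.0}
    - {"delta_rot": [0, 0, 0], "xyz": [0, 0, 0], "gripper": 0.0}

```text
time: 14.7
tool_pos: [0.5747, 0.1883, 0.1703]
tcp_rot: [2.12, 2.318, 0.0]
wrist_force: [-0.1, 0.5, -3.5]
width: 0.262
```

Emit:
arm_command:
  rows:
    - {"delta_rot": [0, 0, 0], "xyz": [0, 0.001, 0], "gripper": 0.0}
    - {"delta_rot": [0, 0, 0], "xyz": [0, 0, 0], "gripper": 0.0}

```text
time: 14.9
tool_pos: [0.5755, 0.1883, 0.1703]
tcp_rot: [-2.12, -2.318, -0.0]
wrist_force: [0.3, 0.2, -3.3]
width: 0.258
```

```bash
python3 st.py 12 side; python3 br.py 12 .656 .195 .268 side; python3 tilt.py 12 .6565 .195 | head -9
```

```text
14.95 [0.5754 0.1883 0.1703] yaw 95.11 z [-1.e-04  0.e+00 -1.e+00] F [ 0.1   0.04 -3.68] M [-0.009  0.065  0.004] w 0.258 q [ 0.28  0.18  1.82  0.    1.14 -1.38]
side ((656.4810791015625, 200.56790161132812), (10.554702758789062, 108.07044982910156), 5.12969970703125) 117 ztop [0.2703 0.2721]
end face n 168
0.1575 a mid 0.0012 rng [-0.004   0.0052] 14 b 0.0497
0.1725 a mid -0.0001 rng [-0.0049  0.0055] 21 b 0.049
0.1875 a mid -0.0004 rng [-0.0043  0.0052] 20 b 0.0493
0.2025 a mid 0.0004 rng [-0.0045  0.0053] 23 b 0.0488
0.2175 a mid -0.001 rng [-0.0041  0.0049] 18 b 0.0493
0.2325 a mid 0.0 rng [-0.0044  0.0052] 21 b 0.05
0.2475 a mid -0.0009 rng [-0.0037  0.0049] 19 b 0.0498
0.2625 a mid 0.0003 rng [-0.0045  0.0054] 25 b 0.05
```

Emit:
arm_command:
  rows:
    - {"delta_rot": [0, 0, 0], "xyz": [0, -0.0003, 0.002], "gripper": 0.0}
    - {"delta_rot": [0, 0, 0], "xyz": [0, 0, 0.002], "gripper": 0.0}
    - {"delta_rot": [0, 0, 0], "xyz": [0, 0, 0.002], "gripper": 0.0}
    - {"delta_rot": [0, 0, 0], "xyz": [0, 0, 0], "gripper": 0.0}

```text
time: 15.35
tool_pos: [0.575, 0.1883, 0.1639]
tcp_rot: [-2.12, -2.318, 0.0]
wrist_force: [0.4, -0.3, -3.3]
width: 0.261
```

Emit:
arm_command:
  rows:
    - {"delta_rot": [0, 0, 0], "xyz": [0, 0, 0.0015], "gripper": 0.0}
    - {"delta_rot": [0, 0, 0], "xyz": [0, 0, 0.0015], "gripper": 0.0}
    - {"delta_rot": [0, 0, 0], "xyz": [0, 0, 0], "gripper": 0.0}

```text
time: 15.65
tool_pos: [0.575, 0.1882, 0.161]
tcp_rot: [-2.12, -2.318, 0.0]
wrist_force: [0.8, 0.7, -3.2]
width: 0.26
```

Emit:
arm_command:
  rows:
    - {"delta_rot": [0, 0, 0], "xyz": [0, 0, 0.001], "gripper": 0.0}
    - {"delta_rot": [0, 0, 0], "xyz": [0, 0, 0.001], "gripper": 0.0}
    - {"delta_rot": [0, 0, 0], "xyz": [0, 0, 0], "gripper": 0.0}

```text
time: 15.95
tool_pos: [0.575, 0.1883, 0.1591]
tcp_rot: [-2.12, -2.318, 0.0]
wrist_force: [-0.6, -0.0, -3.3]
width: 0.259
```

Emit:
arm_command:
  rows:
    - {"delta_rot": [0, 0, 0], "xyz": [0, 0, 0.001], "gripper": 0.0}
    - {"delta_rot": [0, 0, 0], "xyz": [0, 0, 0], "gripper": 0.0}

```text
time: 16.15
tool_pos: [0.575, 0.1883, 0.1581]
tcp_rot: [-2.12, -2.318, 0.0]
wrist_force: [1.0, -0.1, -2.9]
width: 0.256
```

Emit:
arm_command:
  rows:
    - {"delta_rot": [0, 0, 0], "xyz": [0, 0, 0.001], "gripper": 0.0}
    - {"delta_rot": [0, 0, 0], "xyz": [0, 0, 0], "gripper": 0.0}

```text
time: 16.35
tool_pos: [0.5751, 0.1883, 0.1572]
tcp_rot: [2.12, 2.318, 0.0]
wrist_force: [0.2, 0.3, -2.7]
width: 0.26
```

Emit:
arm_command:
  rows:
    - {"delta_rot": [0, 0, 0], "xyz": [0, 0, 0.001], "gripper": 0.0}
    - {"delta_rot": [0, 0, 0], "xyz": [0, 0, 0], "gripper": 0.0}

```text
time: 16.55
tool_pos: [0.5754, 0.1884, 0.1568]
tcp_rot: [2.12, 2.318, 0.001]
wrist_force: [-0.8, -0.1, -1.8]
width: 0.26
```

Emit:
arm_command:
  rows:
    - {"delta_rot": [0, 0, 0], "xyz": [0, 0, 0.001], "gripper": 0.0}
    - {"delta_rot": [0, 0, 0], "xyz": [0, 0, 0], "gripper": 0.0}

```text
time: 16.75
tool_pos: [0.5757, 0.1884, 0.1563]
tcp_rot: [2.119, 2.318, 0.002]
wrist_force: [-1.5, -0.0, 3.0]
width: 0.259
```

Emit:
arm_command:
  rows:
    - {"delta_rot": [0, 0, 0], "xyz": [0, 0, 0.001], "gripper": 0.0}
    - {"delta_rot": [0, 0, 0], "xyz": [0, 0, 0], "gripper": 0.0}

```text
time: 16.95
tool_pos: [0.5761, 0.1885, 0.1558]
tcp_rot: [2.119, 2.317, 0.003]
wrist_force: [-3.3, -1.7, 6.2]
width: 0.26
```

Emit:
arm_command:
  rows:
    - {"delta_rot": [0, 0, 0], "xyz": [0, 0, 0.001], "gripper": 0.0}
    - {"delta_rot": [0, 0, 0], "xyz": [0, 0, 0], "gripper": 0.0}

```text
time: 17.15
tool_pos: [0.5763, 0.1885, 0.1554]
tcp_rot: [2.119, 2.317, 0.004]
wrist_force: [-3.9, -1.5, 8.3]
width: 0.258
```

```bash
python3 st.py 13 side; python3 br.py 13 .656 .195 .257 side; python3 tilt.py 13 .6565 .195; python3 - <<'E'
from h import *
c=dict(np.load("side_13.npz")); im=c["pixels"][:,:,::-1]
cv2.imwrite("pics/side_13c.png",cv2.resize(im[85:185,170:290],None,fx=6,fy=6,interpolation=cv2.INTER_CUBIC))
E
```

```text
17.2 [0.5763 0.1885 0.1554] yaw 95.11 z [ 3.4e-03  7.0e-04 -1.0e+00] F [-4.79 -1.44  6.64] M [-0.186 -0.418 -0.125] w 0.259 q [ 0.28  0.19  1.84 -0.    1.11 -1.38]
side ((657.1126098632812, 192.98138427734375), (11.970015525817871, 114.73646545410156), 5.074950218200684) 119 ztop [0.2572 0.2595]
end face n 160
0.1575 a mid 0.001 rng [-0.0035  0.0049] 19 b 0.0495
0.1725 a mid 0.0001 rng [-0.0032  0.0049] 17 b 0.0502
0.1875 a mid -0.0005 rng [-0.0035  0.0049] 19 b 0.0492
0.2025 a mid 0.0004 rng [-0.0039  0.0051] 20 b 0.0493
0.2175 a mid -0.0 rng [-0.004   0.0045] 17 b 0.0501
0.2325 a mid 0.0002 rng [-0.0048  0.0052] 24 b 0.0492
0.2475 a mid -0.0006 rng [-0.004   0.0057] 22 b 0.0491
0.2625 a mid 0.005 rng [-0.0028  0.0053] 11 b 0.0484
arm a -0.135 z 2/98 [0.1428 0.1946] b [0.011  0.0133] 130
arm a -0.115 z 2/98 [0.1436 0.184 ] b [0.0112 0.0143] 115
arm a -0.095 z 2/98 [0.1442 0.2266] b [0.0111 0.0183] 133
arm a -0.075 z 2/98 [0.1426 0.1854] b [0.012  0.0188] 53
arm a -0.055 z 2/98 [0.1462 0.1851] b [0.0111 0.0137] 112
arm a -0.035 z 2/98 [0.1448 0.1975] b [0.011  0.0134] 135
arm a -0.015 z 2/98 [0.1448 0.2052] b [0.0104 0.0134] 40
```

View pics/side_13c.png

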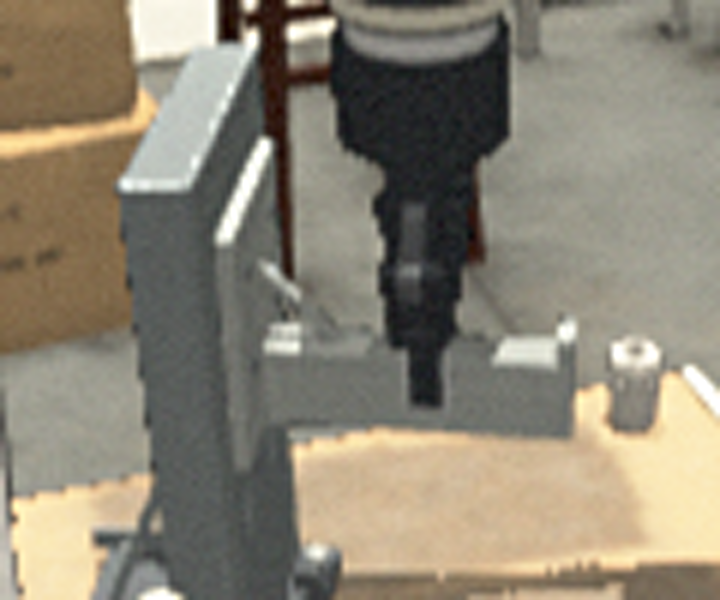

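Emit:
arm_command:
  rows:
    - {"delta_rot": [0, 0, 0], "xyz": [0, 0, 0.001], "gripper": 0.0}
    - {"delta_rot": [0, 0, 0], "xyz": [0, 0, 0.001], "gripper": 0.0}
    - {"delta_rot": [0, 0, 0], "xyz": [0, 0, 0.001], "gripper": 0.0}
    - {"delta_rot": [0, 0, 0], "xyz": [0, 0, 0], "gripper": 0.0}

```text
time: 17.6
tool_pos: [0.5765, 0.1885, 0.1548]
tcp_rot: [2.118, 2.317, 0.005]
wrist_force: [-9.3, -3.6, 18.4]
width: 0.257
```

```bash
python3 st.py 14
```

```text
17.6 [0.5765 0.1885 0.1548] yaw 95.12 z [ 4.2e-03  7.0e-04 -1.0e+00] F [-9.32 -3.6  18.41] M [-0.358  0.091 -0.104] w 0.257 q [ 0.28  0.19  1.84 -0.    1.11 -1.38]
```

It's firm now, so I take it as seated. I'll relieve the press, let go, and rise clear.

Emit:
arm_command:
  rows:
    - {"delta_rot": [0, 0, 0], "xyz": [0, 0, -0.002], "gripper": 0.0}
    - {"delta_rot": [0, 0, 0], "xyz": [0, 0, -0.001], "gripper": 0.0}
    - {"delta_rot": [0, 0, 0], "xyz": [0, 0, 0], "gripper": 0.035}
    - {"delta_rot": [0, 0, 0], "xyz": [0, 0, 0], "gripper": 0.045}
    - {"delta_rot": [0, 0, 0], "xyz": [0, 0, 0], "gripper": 0.05}
    - {"delta_rot": [0, 0, 0], "xyz": [0, 0, 0], "gripper": 0.05}
  force: 40

```text
time: 18.2
tool_pos: [0.5748, 0.1882, 0.1526]
tcp_rot: [-2.12, -2.318, 0.001]
wrist_force: [0.4, 0.2, 0.1]
width: 0.583
```

```bash
python3 st.py 15 side wrist;  python3 br.py 15 .656 .195 .257 side; python3 tilt.py 15 .6565 .195
```

```text
18.3 [0.5749 0.1882 0.1527] yaw 95.11 z [-9.e-04 -2.e-04 -1.e+00] F [-1.57 -0.5   0.77] M [-0.034 -0.044  0.015] w 0.583 q [ 0.28  0.19  1.84  0.    1.11 -1.38]
side ((656.378662109375, 194.08639526367188), (12.010180473327637, 113.23601531982422), 5.071071147918701) 121 ztop [0.2572 0.2596]
end face n 164
0.1575 a mid 0.0 rng [-0.0032  0.005 ] 18 b 0.05
0.1725 a mid 0.0007 rng [-0.0031  0.0053] 19 b 0.0496
0.1875 a mid 0.0001 rng [-0.0036  0.0052] 20 b 0.0489
0.2025 a mid 0.0008 rng [-0.0045  0.0052] 22 b 0.0495
0.2175 a mid -0.0002 rng [-0.0039  0.0053] 17 b 0.0505
0.2325 a mid -0.0013 rng [-0.0052  0.0052] 24 b 0.0503
0.2475 a mid -0.0009 rng [-0.0059  0.0051] 23 b 0.0495
0.2625 a mid 0.0049 rng [-0.0033  0.0053] 10 b 0.0497
arm a -0.135 z 2/98 [0.1426 0.1939] b [0.0109 0.0143] 128
arm a -0.115 z 2/98 [0.1414 0.183 ] b [0.0113 0.0141] 120
arm a -0.095 z 2/98 [0.1437 0.1837] b [0.011  0.0141] 97
arm a -0.075 z 2/98 [0.1424 0.1761] b [0.0112 0.0143] 20
arm a -0.055 z 2/98 [0.1454 0.1849] b [0.0112 0.0137] 108
arm a -0.035 z 2/98 [0.1451 0.197 ] b [0.0106 0.0137] 132
arm a -0.015 z 2/98 [0.1457 0.2052] b [0.0101 0.0139] 37
```

View pics/wrist_15.png

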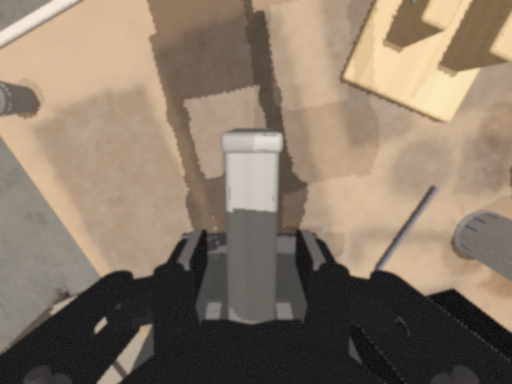

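Emit:
arm_command:
  rows:
    - {"delta_rot": [0, 0, 0], "xyz": [0, 0, -0.02], "gripper": 0.055}
    - {"delta_rot": [0, 0, 0], "xyz": [0, 0, -0.04], "gripper": 0.06}
    - {"delta_rot": [0, 0, 0], "xyz": [0, 0, -0.045], "gripper": 0.06}
    - {"delta_rot": [0, 0, 0], "xyz": [0, -0.045, -0.02], "gripper": 0.06}
    - {"delta_rot": [0, 0, 0], "xyz": [0, -0.045, 0], "gripper": 0.06}
    - {"delta_rot": [0, 0, 0], "xyz": [-0.045, -0.02, 0], "gripper": 0.06}
    - {"delta_rot": [0, 0, 0], "xyz": [-0.045, 0, 0], "gripper": 0.06}
    - {"delta_rot": [0, 0, 0], "xyz": [-0.045, 0, 0], "gripper": 0.06}
    - {"delta_rot": [0, 0, 0], "xyz": [-0.045, 0, 0], "gripper": 0.06}
    - {"delta_rot": [0, 0, 0], "xyz": [-0.045, 0, 0], "gripper": 0.06}
    - {"delta_rot": [0, 0, 0], "xyz": [0, 0, 0], "gripper": 0.06}

```text
time: 19.4
tool_pos: [0.4857, -0.0504, 0.2783]
tcp_rot: [2.126, 2.311, -0.002]
wrist_force: [-0.9, 1.0, -1.2]
width: 0.702
```

```bash
python3 st.py 16 side wrist top;  python3 br.py 16 .656 .195 .257 side top wrist; python3 - <<'E'
from h import *
th=np.radians(5);nn=np.array([np.cos(th),np.sin(th)]);ee=np.array([-nn[1],nn[0]])
for n in ["top","side"]:
    c=dict(np.load(n+"_16.npz"));W=cloud(c).reshape(-1,3);W=W[np.isfinite(W[:,0])]
    a=W[:,:2]@nn-.6753;b=W[:,:2]@ee-.1370;z=W[:,2]
    for z0 in np.arange(.15,.26,.0125):
        k=(a>-.016)&(a<-.004)&(abs(b)<.046)&(abs(b)>.015)&(z>z0)&(z<z0+.0125)
        if k.sum()>5: print(n,"front face z",round(z0+.006,3),np.percentile(a[k],[10,50,90]).round(4),k.sum())
    im=c["pixels"][:,:,::-1];u,v=proj(c,[.62,.195,.2])[0].astype(int)
    cv2.imwrite(f"pics/{n}_16c.png",cv2.resize(im[max(v-60,0):v+60,max(u-65,0):u+65],None,fx=5,fy=5,interpolation=cv2.INTER_CUBIC))
E
```

```text
19.55 [ 0.4854 -0.0455  0.2781] yaw 95.04 z [-5.e-04  7.e-04 -1.e+00] F [-0.69  0.71  0.45] M [-0.026 -0.004  0.057] w 0.705 q [-0.15 -0.12  1.93  0.    1.33 -1.8 ]
side ((656.5368041992188, 194.55905151367188), (11.677653312683105, 111.99686431884766), 5.063223361968994) 127 ztop [0.2572 0.2597]
top ((655.3031005859375, 195.17196655273438), (13.151826858520508, 118.2281723022461), 4.8099188804626465) 322 ztop [0.2566 0.2598]
wrist few 0
top front face z 0.156 [-0.0087 -0.0082 -0.0075] 40
top front face z 0.168 [-0.0094 -0.0085 -0.0081] 40
top front face z 0.181 [-0.0099 -0.0092 -0.0085] 40
top front face z 0.194 [-0.0102 -0.0093 -0.0085] 52
top front face z 0.206 [-0.01   -0.0095 -0.009 ] 45
top front face z 0.219 [-0.0104 -0.0098 -0.0095] 46
top front face z 0.231 [-0.0118 -0.0104 -0.0098] 54
top front face z 0.244 [-0.0113 -0.0106 -0.01  ] 52
top front face z 0.256 [-0.0111 -0.0087 -0.0053] 117
side front face z 0.156 [-0.0077 -0.0074 -0.007 ] 9
side front face z 0.168 [-0.0081 -0.0077 -0.0074] 12
side front face z 0.181 [-0.0092 -0.0083 -0.0077] 14
side front face z 0.194 [-0.01   -0.0084 -0.008 ] 15
side front face z 0.206 [-0.0089 -0.0086 -0.0083] 21
side front face z 0.219 [-0.0093 -0.0091 -0.0084] 23
side front face z 0.231 [-0.0108 -0.0096 -0.009 ] 19
side front face z 0.244 [-0.01   -0.0096 -0.0092] 21
side front face z 0.256 [-0.01   -0.0082 -0.0051] 39
```

View pics/side_16c.png

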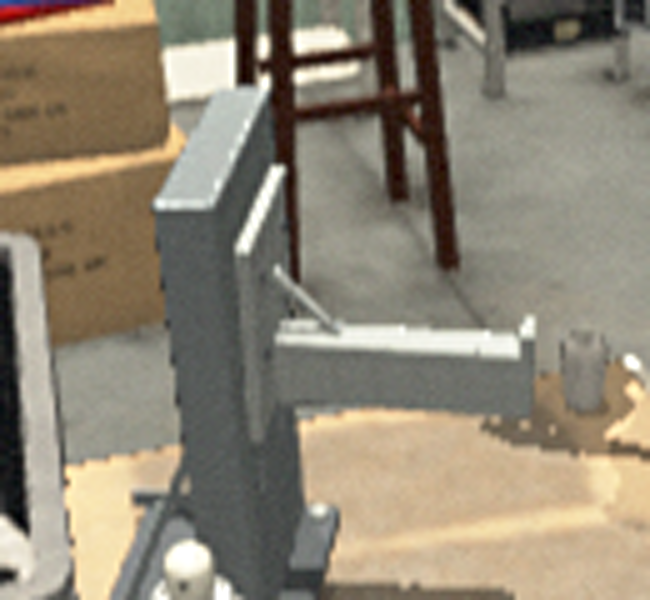

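View pics/top_16c.png

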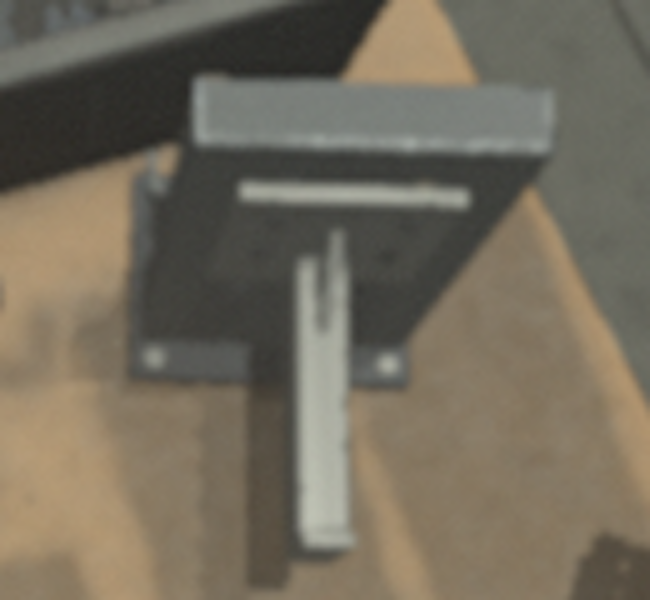

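```bash
python3 - <<'E'
from h import *
th=np.radians(5);nn=np.array([np.cos(th),np.sin(th)]);ee=np.array([-nn[1],nn[0]])
for n in ["top","side"]:
    c=dict(np.load(n+"_16.npz"));W=cloud(c).reshape(-1,3);W=W[np.isfinite(W[:,0])]
    a=W[:,:2]@nn-.6753;b=W[:,:2]@ee-.1370;z=W[:,2]
    k=(a>-.0085)&(a<-.0035)&(abs(b)<.045)&(z>.24)&(z<.27);print(n,"plate top z",np.percentile(z[k],[25,50,75]).round(4),k.sum())
    k=(a>-.011)&(a<-.003)&(z>.253)&(z<.262);print(" lateral",np.percentile(b[k],[1,99]).round(4))
    for a0 in (-.14,-.12,-.1,-.08,-.06):
        k=(a>a0)&(a<a0+.02)&(abs(b)<.008)&(z>.165)&(z<.2); print("  arm top",a0+.01,np.median(z[k]).round(4),k.sum())
    k=(a>-.016)&(a<-.004)&(abs(b)<.046)&(z>.12)&(z<.2);print(" plate lower edge z",np.percentile(z[k],[0.5,2]).round(4))
    for nm,x0,y0 in [("can",.607,.46),("bottle",.447,.555)]:
        k=(np.hypot(W[:,0]-x0,W[:,1]-y0)<.06)&(z>.03); print(nm,W[k].mean(0).round(3),z[k].max().round(3))
E
```

```text
top plate top z [0.2561 0.257  0.2578] 79
 lateral [-0.0451  0.0525]
  arm top -0.13 0.181 54
  arm top -0.11 0.1814 61
  arm top -0.09000000000000001 0.1815 56
  arm top -0.07 0.1824 58
  arm top -0.049999999999999996 0.1831 57
 plate lower edge z [0.1431 0.1439]
can [0.599 0.46  0.16 ] 0.236
bottle [0.447 0.551 0.061] 0.107
side plate top z [0.2573 0.258  0.2586] 29
 lateral [-0.0443  0.0515]
  arm top -0.13 0.1818 18
  arm top -0.11 0.1821 23
  arm top -0.09000000000000001 0.183 23
  arm top -0.07 0.1835 23
  arm top -0.049999999999999996 0.1846 24
 plate lower edge z [0.1456 0.147 ]
can [0.606 0.481 0.137] 0.235
bottle [0.448 0.562 0.058] 0.107
```

View pics/side_16.png

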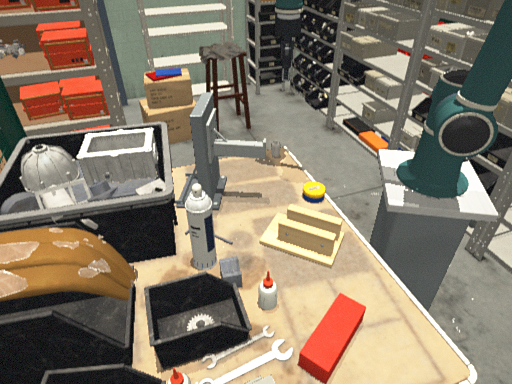

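```bash
python3 -c "
from workcell import bot
print(bot.finish_job()); print(bot.read_state()['time'])"
```

```text
the job is handed in; nothing more can be done
None
the job is handed in; nothing more can be done
```

The hanger arm is mounted on the panel, hooked in the top two rows of slots, and I handed the job in at about 19.6 s.

I lifted it out of the holder by its plate, stood it on the clear bench and let go. I then gripped it by the arm and put the four hooks into the slots, meeting no resistance. Next I pushed it down until it stopped firmly, at about 18 N, let go, and moved the gripper well clear.

**Last checks**
- **Height:** the plate's top edge is at 257–258 mm (expected 257), so the hooks are fully down.
- **Bystanders:** the spray can and the oil bottle are still standing where they were.
- **Did not fully agree:** the plate hangs about 1.5° out at the top, not perfectly flat. That matches the 2 mm of slack behind the hooks, so I expect it would lean back out if pressed flat; I did not try this. The bracket_plate point is about 5.6 mm (side camera) to 6.5 mm (top camera) in front of the panel, against the 4–6 mm given. The cameras are good to about 2 mm.
- **Sideways:** it sits roughly 3 mm off the panel's centre line, within the play.

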